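# Roll a turned blank into the V-block and set it against the stop

## Task

Roll the round wooden blank along the bench with your fingertips or the outside of your fingers, up the V-block's ramp and down into its groove, then push it along the groove until its end is against the steel stop. Never lift or carry the blank, and leave everything else where it is. Leave the blank lying still in the groove.

Things in the scene. Friction and masses are not known exactly. Their poses are not given: they have to be found in the camera images.
- blank: the round wooden blank: a plain cylinder 50 mm in diameter, 150 mm long, about 0.2 kg, lying on its side on the bench; the only round bar. Origin at its centre (on the axis, mid-length; 25 mm above the bench at the start); its x axis runs along the cylinder, y and z turn with it as it rolls. It rolls freely, and back down the ramp if left there
- vblock: wooden V-block fixed to the bench, in another place and yaw each time, reaching along its x from -135 to +112 mm. Origin at bench level under the bottom line of the groove; x runs along the groove towards the stop, y points from the groove over the ramp to where the blank starts (so the blank is rolled in the block's -y direction), z up
- groove (a point): bottom line of the groove, 3 mm above the bench, at block x = y = 0; axes as the V-block's. The 100 degree groove has flanks at 40 degrees: near flank up to the flat top (z 17 mm) at y = 17 mm, far flank up to z 45 mm at y = -50 mm (flat back to y = -75). The -x end is open. The blank seated has its axis at block y = 0, z = 36 mm
- ramp_foot (a point): foot of the ramp, at bench level, block x = 0, y = 140 mm; axes as the V-block's. The ramp is as long as the block and rises evenly from here to the flat top, 17 mm high, at y = 30 mm; the flat top runs from y = 30 mm to the groove's edge at y = 17 mm. A bar squeezed hard between a finger and the ramp can bind, so push low and level and follow the slope
- stop_face (a point): steel stop: a plate across the groove at the block's +x end, block y -43 to +19 mm, 52 mm tall, 12 mm thick. This point lies on its face, block x = 100 mm, y = 0, z = 36 mm; axes as the V-block's. The blank resting against it has its centre at block x = 25 mm. The blank starts 30 mm or more to the -x side of that, so it rolls in clear of the stop
- square_blank: bystander: square wooden blank 150 x 40 x 40 mm lying near the round one; origin at the centre of its underside
- figure: bystander: grey clay figure 106 mm tall, 72 mm across, standing; origin under its centre
- mallet: bystander: hammer lying flat, handle to its -x; origin at the underside near its middle
- screwdriver: bystander: screwdriver lying flat; origin at the underside near its middle
- jar: bystander: closed jar 60 mm across, 50 mm tall; origin under its centre
- offcut: bystander: upright wooden disc 60 mm across, 35 mm tall; origin under its centre
There are look-alikes about, which are no part of the job. What is shaped like the blank but blue or red is not meant.

How it is judged:
By the outcome, as a careful person would: the job done as asked, in the order asked, and still so for the second after the job is handed in, with the robot touching nothing.
It also fails if it takes over 58 s, if anything falls off the work surface, if the arm or the gripper's body presses on something with over 40 N, if the wrist force passes 120 N, or if a joint passes its speed limit or range.

## Robot

A 7-joint arm with a two-finger parallel gripper is mounted at the origin on the work surface. World frame = base frame: x ahead of the robot, y to its left, z up, the work surface at z = 0. Lengths are in m, angles in rad, forces in N, time in s.
With the tool pointing down it reaches from about 0.35 to 0.775 m from the base axis. Payload 3.1 kg.
Tool frame: the origin (TCP) lies between the finger pads; the fingertips stand 25 mm ahead of it and the grasp point (between the pads) lies 6 mm ahead of it; z points along the fingers, y is the direction in which the jaws open and shut (so a half turn about z gives the same grasp; the last joint's range is limited). The gripper opens to 85 mm and grips with 20 to 120 N. Pads are 22 mm wide; open, the fingers measure 114 mm over their backs; the gripper's body (76 mm by 85 mm) begins 54 mm behind the grasp point. The pads swing forward as they close: fully open they stand 13 mm farther back than shut.
Start: joints at [-1.239, 0.311, 0.014, 1.512, -0.004, 1.319, -0.027], TCP at [0.201, 0.512, 0.234] pointing down, gripper open.
Joint ranges: [-2.7, 2.7], [-0.3, 1.91], [-1.27, 1.3], [0.12, 2.57], [-1.44, 4.58], [0.2, 2.03], [-3.05, 3.05]. Speed limits (rad/s): [2.79, 2.79, 3.14, 3.14, 3.14, 3.14, 3.14].

## Interface

Orientations are given as a unit quaternion [w, x, y, z].
In Python, from workcell import state, capture, camera_params, finish_job gives the robot as it stands.
- The arm moves only by the shell command python3 -m pendant 'ROWS' [FORCE]. ROWS is text: rows parted by semicolons, each of 7 numbers parted by spaces: the opening, from 0 (shut) to 1 (fully open), then the shift along the tool's x, y, z in mm, then the turn, a rotation vector about the tool's x, y, z in rad. In form: grip tx ty tz wx wy wz; .... A call has 1 to 12 rows; each row is the pose to reach, as a shift and turn from the pose commanded when the call began, along the tool's axes at that moment; what a row does not reach only later rows make up. A row lasts 1/10 s, in which the tool goes at most 50 mm and 8.59 degrees, less where a joint would pass 70% of its speed; a pose out of reach is approached as far as the arm can. A call with a gripper value outside its range is refused whole. The fingers move at their own pace and stop on an object; FORCE is the grip in N (left out, the last holds). Time passes only in rows, so rows that repeat a pose let the fingers close. It gives the time, the measured TCP pose, the force and the opening at its end, in the units of the state.
- state(): the state, without advancing time (a new reading comes with each control period).
- capture(name): name is "scene" or "top" or "wrist"; returns (picture, depth): 400x640x3 uint8, red, green, blue; 400x640 float32, m along the optical axis (not along the pixel's ray), 0 where there is no reading.
- camera_params(name): a dict with "mtx" (3x3 intrinsics, pixels), "D" ([k1, k2, p1, p2, k3] as OpenCV has them; the pictures are not rectified), "R" (3x3) and "t" (3): a world point X has camera coordinates R X + t; the wrist camera has in their place "tool_from_camera" (4x4, takes a point from camera to tool coordinates, whose origin is the TCP and whose axes are the flange's). Camera axes: x right, y down, z forward; pixel columns grow to the right and rows downward; lengths in m; the calibration is good to about 2 mm. A picture is of the moment at which its call begins: read the wrist's pose just before it. camera_params takes no time and is no camera call.
- finish_job(): hands the job in, once; it reports no verdict.
The state is a dict: "time": time; "q": joint angles; "joint_vel": joint speeds; "joint_efforts": joint torques, N m; "eef_pos": TCP position; "eef_rot": TCP orientation; "wrist_force": force on the tool from outside, world axes, zero at the start; "torque": the same for the moment, N m; "width": finger opening in m.
Only numpy, scipy, OpenCV 4.12 (cv2) and the standard library are available. Lean on these libraries where they do the work, as an engineer would, in place of code of your own. Each camera call takes 0.05 s, during which the arm holds its last target.

## Working session

There is one attempt and no reset: what is moved stays moved. The work goes in short steps, Python scripts to look and compute and a shell command to move; the robot and the scene stay as the last step left them, time stands still between calls to the robot, and variables do not carry over. Pictures are saved under pics/ and viewed, and the job is handed in when it is done.

```bash
ls; mkdir -p pics; python3 - <<'E'
from workcell import state,capture,camera_params
import cv2,numpy as np
s=state();print({k:np.round(v,3).tolist() for k,v in s.items()})
for n in("scene","top"):
    p,d=capture(n);cv2.imwrite(f"pics/{n}0.png",p[:,:,::-1]);np.save(f"pics/{n}0d.npy",d);print(n,{k:np.round(v,3).tolist() for k,v in camera_params(n).items()})
print(camera_params("wrist"))
E
```

```text
pics
{'time': 0.0, 'q': [-1.239, 0.312, 0.014, 1.513, -0.004, 1.319, -0.027], 'joint_vel': [-0.001, 0.0, -0.001, 0.001, -0.001, 0.0, 0.0], 'joint_efforts': [0.0, -37.991, 0.146, -23.059, 0.012, 0.014, -0.0], 'eef_pos': [0.201, 0.511, 0.233], 'eef_rot': [-0.0, 0.186, 0.983, -0.001], 'wrist_force': [-0.313, -0.378, -0.711], 'torque': [0.011, -0.001, -0.006], 'width': 0.085}
scene {'mtx': [[362.593, 0.0, 319.601], [0.0, 362.593, 202.839], [0.0, 0.0, 1.0]], 'D': [-0.028, 0.0, 0.0, 0.0, 0.0], 'R': [[0.015, 1.0, -0.018], [0.775, -0.023, -0.631], [-0.632, -0.004, -0.775]], 't': [0.009, -0.37, 1.261]}
top {'mtx': [[469.6, 0.0, 316.543], [0.0, 469.6, 193.99], [0.0, 0.0, 1.0]], 'D': [-0.08, 0.0, 0.0, 0.0, 0.0], 'R': [[0.01, -1.0, 0.003], [-0.998, -0.01, -0.063], [0.063, -0.002, -0.998]], 't': [-0.009, 0.558, 1.47]}
{'mtx': array([[327.73244586,   0.        , 320.48374674],
       [  0.        , 327.73244586, 199.28083315],
       [  0.        ,   0.        ,   1.        ]]), 'D': array([-0.03284315,  0.        ,  0.        ,  0.        ,  0.        ]), 'tool_from_camera': array([[ 3.85378262e-04, -9.48175150e-01, -3.17747913e-01,
         8.12696381e-02],
       [ 9.99998608e-01,  8.81325360e-04, -1.41707644e-03,
        -1.45341782e-03],
       [ 1.62367596e-03, -3.17746924e-01,  9.48174170e-01,
        -1.38753748e-01],
       [ 0.00000000e+00,  0.00000000e+00,  0.00000000e+00,
         1.00000000e+00]])}
```

View pics/scene0.png

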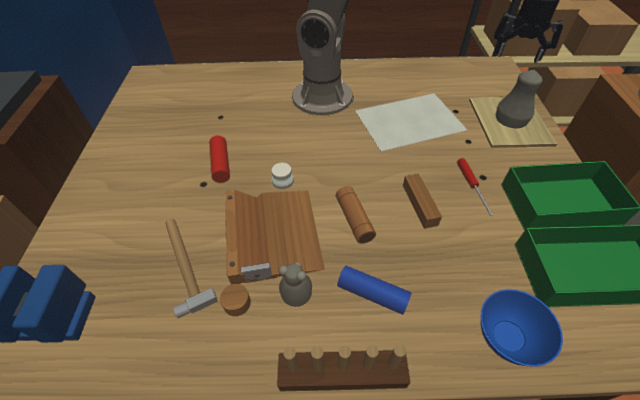

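View pics/top0.png

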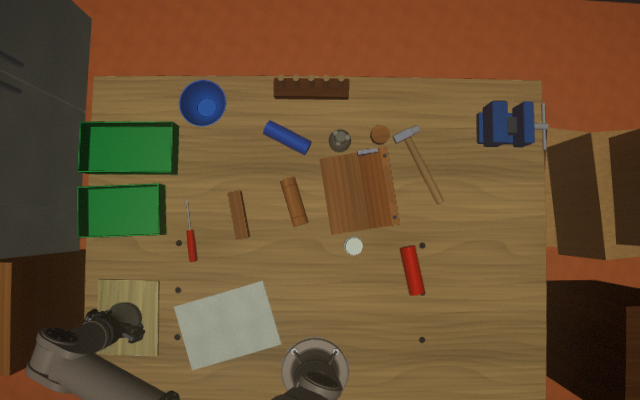

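```bash
cat > h.py <<'E'
import numpy as np,cv2
from workcell import state,capture,camera_params
def ray(n,uv):
    P=camera_params(n);u=cv2.undistortPoints(np.array(uv,float).reshape(-1,1,2),P["mtx"],P["D"]).reshape(-1,2)
    R=P["R"];C=-R.T@P["t"];d=np.c_[u,np.ones(len(u))]@R
    return C,d
def onplane(n,uv,z):
    C,d=ray(n,uv);return C+d*((z-C[2])/d[:,2])[:,None]
def tri(uv1,uv2):
    C1,d1=ray("top",uv1);C2,d2=ray("scene",uv2);o=[]
    for a,b in zip(d1,d2):
        a=a/np.linalg.norm(a);b=b/np.linalg.norm(b)
        t=np.linalg.lstsq(np.c_[a,-b],C2-C1,rcond=None)[0]
        p,q=C1+t[0]*a,C2+t[1]*b;o.append(np.r_[(p+q)/2,np.linalg.norm(p-q)])
    return np.array(o)
def pts(n,d):
    v,u=np.mgrid[0:400,0:640];C,r=ray(n,np.c_[u.ravel(),v.ravel()])
    return (C+r*d.ravel()[:,None]).reshape(400,640,3)
E
python3 - <<'E'
import cv2
t=cv2.imread("pics/top0.png");s=cv2.imread("pics/scene0.png")
cv2.imwrite("pics/tc.png",cv2.resize(t[110:260,220:420],None,fx=4,fy=4,interpolation=cv2.INTER_CUBIC))
cv2.imwrite("pics/sc.png",cv2.resize(s[160:310,210:410],None,fx=4,fy=4,interpolation=cv2.INTER_CUBIC))
E
```

```text
(no output)
```

View pics/tc.png

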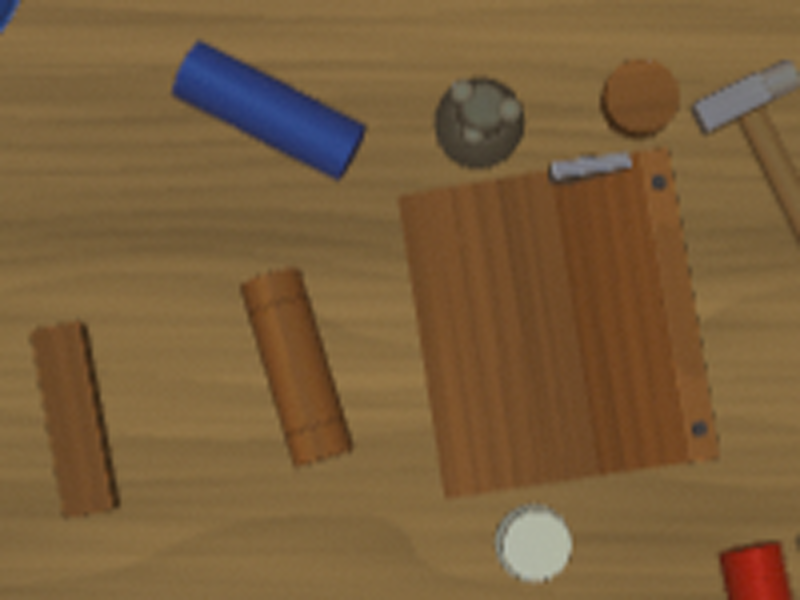

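View pics/sc.png

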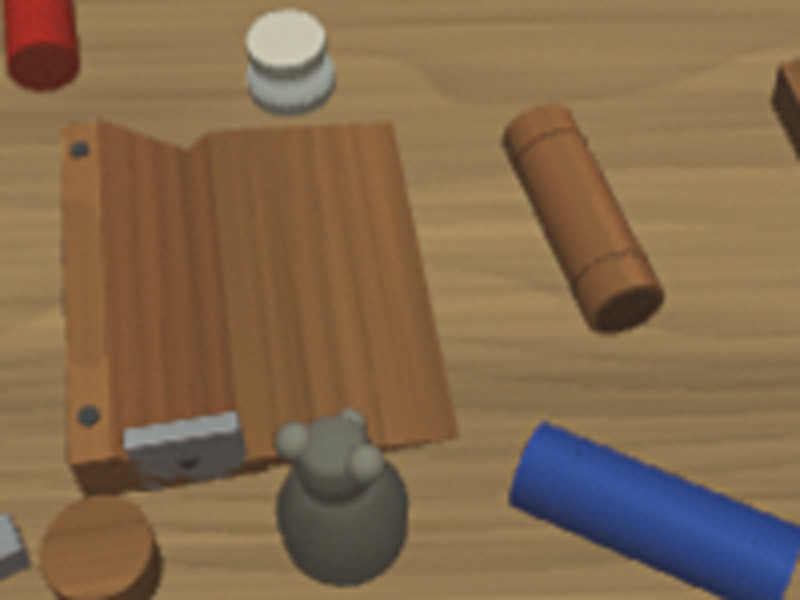

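```bash
python3 - <<'E'
from h import *
f=lambda c,o:(np.array(c,float)+.5)/4-.5+o
T=f([(400,197),(447,497),(654,150),(718,460)],(220,110)); S=f([(456,437),(391,123),(72,460),(64,122)],(210,160))
print(tri(T,S).round(4))
a,b=onplane("top",T[:2],0),onplane("scene",S[:2],0);print(a.round(4),b.round(4))
for A in(a,b):
    X=A[0]-A[1];L=np.linalg.norm(X);X/=L;Y=np.array([-X[1],X[0],0]);O=(A[0]-112e-3*X+A[1]+135e-3*X)/2-.14*Y
    print("L",L,"yaw",np.arctan2(X[1],X[0]),"O",O)
# far top edge corners z=.045 check
print(onplane("top",T[2:],.045),onplane("scene",S[2:],.045))
# blank: depth+region
for n,box in(("top",(270,315,165,235)),("scene",(330,380,180,248))):
    d=np.load(f"pics/{n}0d.npy");P=pts(n,d);u0,u1,v0,v1=box;Q=P[v0:v1,u0:u1].reshape(-1,3)
    zb=Q[Q[:,2]<.008][:,2];Q=Q[(Q[:,2]>.012)&(Q[:,2]<.08)];print(n,len(Q),"bench z",np.median(zb),"max z",np.percentile(Q[:,2],98))
    # fit rect
    r=cv2.minAreaRect((Q[:,:2]*1000).astype(np.float32));print(r)
    m=((P[...,2]>.012)&(P[...,2]<.08)).astype(np.uint8);print(Q.mean(0))
E
```

```text
[[ 6.730e-01 -1.080e-02 -9.000e-04  2.200e-03]
 [ 4.323e-01 -5.010e-02  5.000e-04  3.000e-03]
 [ 7.068e-01 -2.139e-01  4.480e-02  6.900e-03]
 [ 4.635e-01 -2.592e-01  4.450e-02  2.700e-03]]
[[ 0.6728 -0.0119  0.    ]
 [ 0.4323 -0.0517  0.    ]] [[ 0.6735 -0.0097  0.    ]
 [ 0.4319 -0.0486  0.    ]]
L 0.24378482859871356 yaw 0.16399021508574133 O [ 0.58678401 -0.16801817  0.        ]
L 0.24466734751933036 yaw 0.1599304325115676 O [ 0.58635313 -0.16554294  0.        ]
[[ 0.70600493 -0.21044936  0.045     ]
 [ 0.46376545 -0.26052055  0.045     ]] [[ 0.70731189 -0.21728758  0.045     ]
 [ 0.46385913 -0.2576869   0.045     ]]
top 757 bench z -0.00031274515928547686 max z 0.053678628238659806
((533.6836547851562, 73.7583236694336), (150.5922393798828, 60.118499755859375), 17.744897842407227)
[0.53521346 0.06818804 0.04411905]
scene 1148 bench z 0.0016444189707872092 max z 0.05282346214472505
((535.6412963867188, 69.28213500976562), (152.94845581054688, 48.38758087158203), 17.83917999267578)
[0.54855265 0.06901723 0.04338976]
```

Top view: the candidates are the ringed brown cylinder (293,202), the blue cylinder (287,137), the red cylinder (412,270) and the square bar (238,214). The plain-wood round one at (293,202) is the blank, and the close crops confirm it is a round bar. The V-block is at about (360,192), with its stop at (368,152).

I'll move to above a point behind the blank, with the jaws open along the groove direction.

```bash
python3 -m pendant '1 -441 -240 0 0 0 1.03;1 -441 -240 0 0 0 1.03;1 -441 -240 0 0 0 1.03;1 -441 -240 0 0 0 1.03;1 -441 -240 0 0 0 1.03;1 -441 -240 0 0 0 1.03;1 -441 -240 0 0 0 1.03;1 -441 -240 0 0 0 1.03;1 -441 -240 0 0 0 1.03;1 -441 -240 0 0 0 1.03;1 -441 -240 0 0 0 1.03;1 -441 -240 0 0 0 1.03'
cat >> h.py <<'E'
from scipy.spatial.transform import Rotation as Ro
def pose():
    s=state();w,x,y,z=s["eef_rot"];return np.array(s["eef_pos"]),Ro.from_quat([x,y,z,w]).as_matrix(),s
O=np.array([.5866,-.1668,0]);YAW=.168
X=np.array([np.cos(YAW),np.sin(YAW),0]);Y=np.array([-X[1],X[0],0])
def blk(p): p=np.asarray(p)-O;return np.array([p@X,p@Y,p[2]])
def world(b): return O+b[0]*X+b[1]*Y+np.array([0,0,b[2]])
def goto(b):
    p,R,s=pose();print("block pos mm",(blk(p)*1e3).round(1),"yaw",np.arctan2(R[1,1],R[0,1]).round(3),"tool z",R[:,2].round(3),"F",np.round(s["wrist_force"],1),"t",s["time"])
    print("shift mm",(R.T@(world(b)-p)*1e3).round(1),"turn z",(np.arctan2(R[1,1],R[0,1])-YAW).round(3))
E
python3 - <<'E'
from h import *
goto([-.013,.3,.1])
n="wrist"
p,R,s=pose();pic,d=capture(n);cv2.imwrite("pics/w1.png",pic[:,:,::-1]);np.save("pics/w1d.npy",d);np.savez("pics/w1.npz",p=p,R=R)
for n in("scene","top"):
    q,d=capture(n);cv2.imwrite(f"pics/{n}1.png",q[:,:,::-1])
E
```

```text
time: 1.3
eef_pos: [0.524, 0.1257, 0.2338]
eef_rot: [-0.0, 0.647, 0.762, -0.001]
wrist_force: [-0.0, 0.9, -0.7]
width: 0.0856
block pos mm [-12.8 298.8 233.8] yaw 0.163 tool z [-0.001 -0.001 -1.   ] F [-0.   0.9 -0.7] t 1.3
shift mm [  1.3  -0.  133.8] turn z -0.005
```

View pics/w1.png

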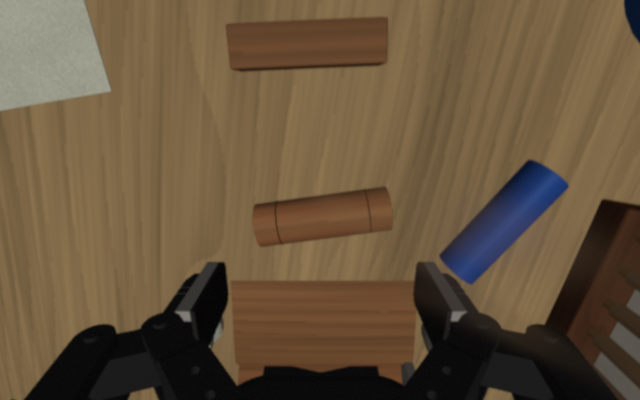

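View pics/scene1.png

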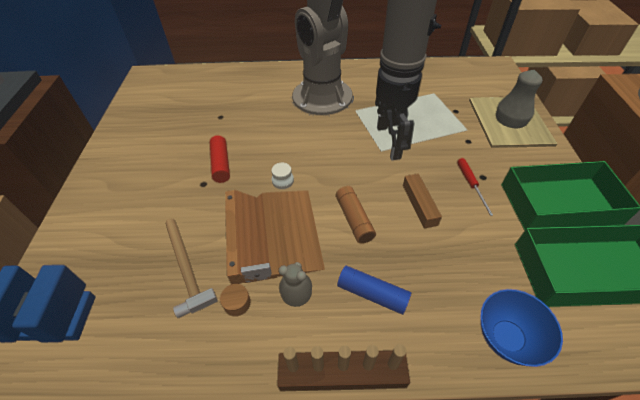

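```bash
cat >> h.py <<'E'
def wplane(uv,z,p,R):
    P=camera_params("wrist");u=cv2.undistortPoints(np.array(uv,float).reshape(-1,1,2),P["mtx"],P["D"]).reshape(-1,2)
    M=P["tool_from_camera"];d=(np.c_[u,np.ones(len(u))]@M[:3,:3].T)@R.T;C=R@M[:3,3]+p
    return C+d*((z-C[2])/d[:,2])[:,None]
E
python3 - <<'E'
from h import *
z=np.load("pics/w1.npz");p,R=z["p"],z["R"]
w=wplane([(414.5,281),(232,281)],0,p,R);print("foot",w.round(4),[ (blk(i)*1e3).round(1) for i in w], np.arctan2(*(w[0]-w[1])[1::-1]))
b=wplane([(254,225),(391,208),(256,209),(389,192),(262,246),(392,228)],.025,p,R);print([(blk(i)*1e3).round(1) for i in b])
s=wplane([(230,70),(387,64),(227,25),(387,17)],.0,p,R);print([(blk(i)*1e3).round(1) for i in s])
E
```

```text
foot [[ 0.671  -0.0109  0.    ]
 [ 0.434  -0.0501  0.    ]] [array([109.2, 139.6,   0. ]), array([-130.9,  140.6,    0. ])] 0.16362238052107392
[array([-90.5, 231.1,  25. ]), array([ 65.9, 251.2,  25. ]), array([-86.8, 250.7,  25. ]), array([ 62.4, 270.2,  25. ]), array([-83. , 204.3,  25. ]), array([ 68.6, 226.6,  25. ])]
[array([-109.6,  399.5,    0. ]), array([ 57.3, 404.4,   0. ]), array([-109. ,  443.1,    0. ]), array([ 55. , 449.4,   0. ])]
```

```bash
python3 -m pendant '1 0 0 45 0 0 0;1 0 0 90 0 0 0;1 0 0 135 0 0 0;1 0 0 180 0 0 0;1 0 0 198 0 0 0;1 0 0 198 0 0 0;1 0 0 200 0 0 0;1 0 0 200 0 0 0'
python3 - <<'E'
from h import *
goto([-.013,.3,.03])
p,R,s=pose();pic,d=capture("wrist");cv2.imwrite("pics/w2.png",pic[:,:,::-1])
q,d=capture("scene");cv2.imwrite("pics/s2.png",cv2.resize(q[140:290,300:500,::-1],None,fx=4,fy=4))
E
```

```text
time: 2.25
eef_pos: [0.525, 0.1288, 0.0361]
eef_rot: [0.001, 0.645, 0.764, 0.002]
wrist_force: [0.4, -0.0, -0.6]
width: 0.0856
block pos mm [-11.3 301.7  36.1] yaw 0.169 tool z [ 0.003  0.001 -1.   ] F [ 0.4 -0.  -0.6] t 2.25
shift mm [-1.7 -1.7  6. ] turn z 0.001
```

View pics/w2.png

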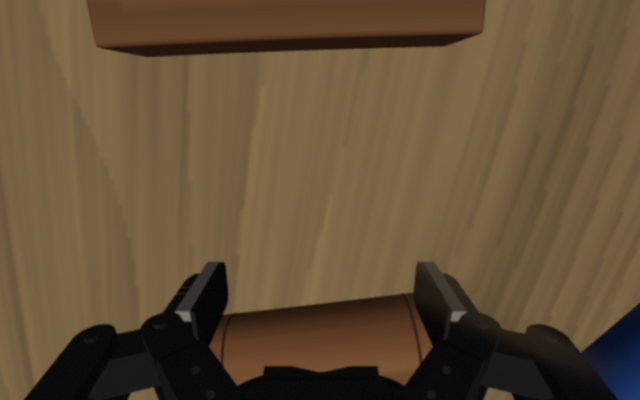

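View pics/s2.png

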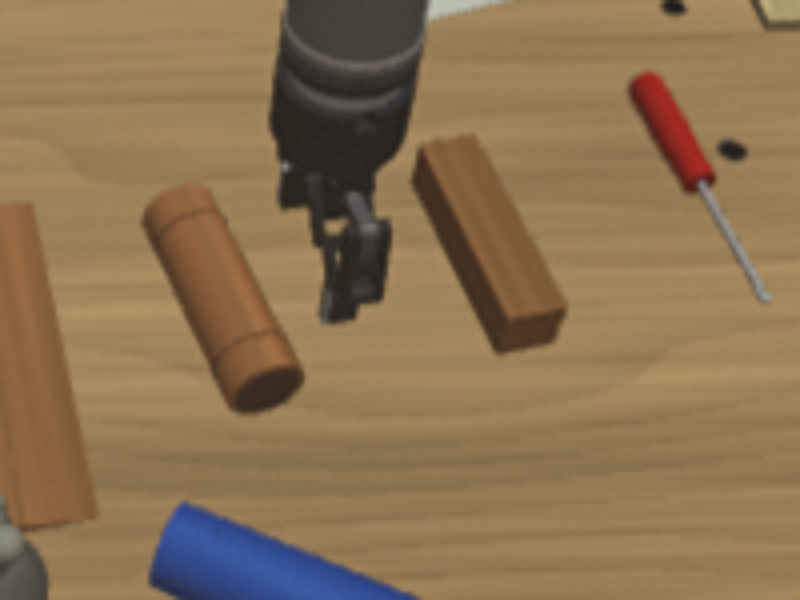

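```bash
python3 - <<'E'
from h import *
q,d=capture("scene");P=pts("scene",d);np.set_printoptions(suppress=True)
for v in range(208,224,2):
    print(v,[tuple((blk(P[v,u])*1e3).round().astype(int)) for u in range(380,398,3)])
E
```

```text
208 [(np.int64(-34), np.int64(318), np.int64(1)), (np.int64(41), np.int64(291), np.int64(101)), (np.int64(59), np.int64(290), np.int64(124)), (np.int64(59), np.int64(297), np.int64(122)), (np.int64(60), np.int64(304), np.int64(121)), (np.int64(58), np.int64(312), np.int64(117))]
210 [(np.int64(-27), np.int64(316), np.int64(3)), (np.int64(44), np.int64(291), np.int64(97)), (np.int64(60), np.int64(290), np.int64(118)), (np.int64(52), np.int64(301), np.int64(105)), (np.int64(53), np.int64(308), np.int64(104)), (np.int64(61), np.int64(311), np.int64(114))]
212 [(np.int64(32), np.int64(290), np.int64(75)), (np.int64(39), np.int64(294), np.int64(82)), (np.int64(60), np.int64(292), np.int64(110)), (np.int64(57), np.int64(300), np.int64(104)), (np.int64(58), np.int64(307), np.int64(104)), (np.int64(61), np.int64(312), np.int64(106))]
214 [(np.int64(33), np.int64(290), np.int64(69)), (np.int64(41), np.int64(294), np.int64(78)), (np.int64(62), np.int64(291), np.int64(105)), (np.int64(60), np.int64(299), np.int64(101)), (np.int64(61), np.int64(306), np.int64(101)), (np.int64(62), np.int64(313),
[... 396 characters left out ...]
1), np.int64(304), np.int64(61)), (np.int64(2), np.int64(331), np.int64(1)), (np.int64(2), np.int64(339), np.int64(0)), (np.int64(3), np.int64(347), np.int64(-1))]
220 [(np.int64(37), np.int64(291), np.int64(50)), (np.int64(43), np.int64(296), np.int64(56)), (np.int64(6), np.int64(322), np.int64(1)), (np.int64(7), np.int64(330), np.int64(1)), (np.int64(9), np.int64(337), np.int64(1)), (np.int64(11), np.int64(344), np.int64(2))]
222 [(np.int64(10), np.int64(305), np.int64(2)), (np.int64(10), np.int64(313), np.int64(0)), (np.int64(11), np.int64(321), np.int64(0)), (np.int64(13), np.int64(328), np.int64(0)), (np.int64(16), np.int64(334), np.int64(3)), (np.int64(17), np.int64(342), np.int64(2))]
```

```bash
python3 - <<'E'
from h import *
p,R,s=pose();print(p,s["time"],s["width"])
q,d=capture("wrist");P=camera_params("wrist");M=P["tool_from_camera"]
for uv in[(218,270),(222,265),(210,275),(215,300),(422,270),(420,266),(428,275),(320,385)]:
    u=cv2.undistortPoints(np.array(uv,float).reshape(1,1,2),P["mtx"],P["D"]).reshape(2);D=d[uv[1],uv[0]]
    print(uv,D,((M[:3,:3]@np.r_[u,1]*D+M[:3,3])*1e3).round(1))
q,d=capture("scene");cv2.imwrite("pics/s3.png",cv2.resize(q[140:290,300:500,::-1],None,fx=4,fy=4))
E
```

```text
[0.52501169 0.12819237 0.03601783] 2.4 0.08498549023625318
(218, 270) 0.1365435 [  8.5 -43.5 -18.8]
(222, 265) 0.14165792 [  7.9 -43.3 -13.6]
(210, 275) 0.13106368 [  9.5 -45.  -24.2]
(215, 300) 0.13136898 [ -0.3 -43.1 -27.2]
(422, 270) 0.13898666 [  7.3  42.7 -16.6]
(420, 266) 0.1402099 [  8.3  42.2 -15. ]
(428, 275) 0.13082036 [  9.6  42.6 -24.4]
(320, 385) 0.08091607 [ 10.4  -0.7 -76.8]
```

View pics/s3.png

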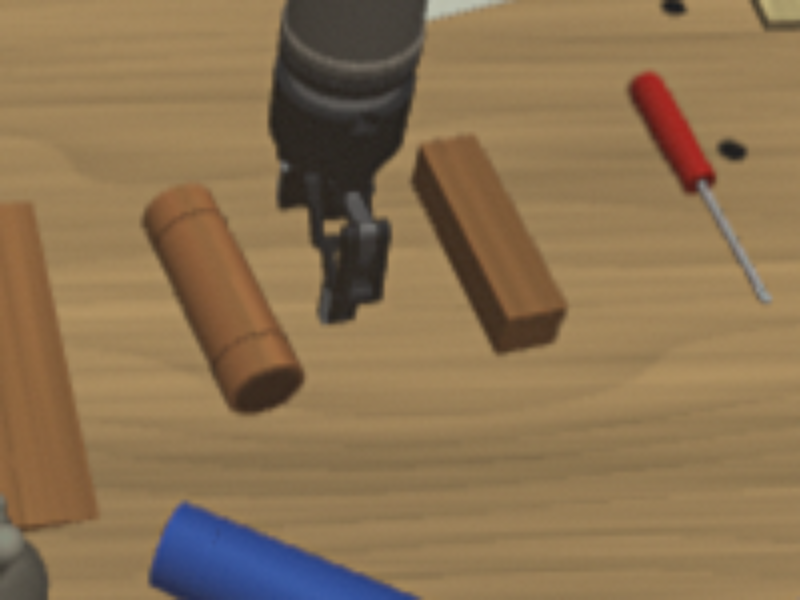

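```bash
python3 -m pendant '1 0 0 8 0 0 0;1 0 0 16 0 0 0;1 0 0 16 0 0 0;1 0 0 16 0 0 0'; python3 - <<'E'
from h import *
q,d=capture("scene");cv2.imwrite("pics/s4.png",cv2.resize(q[140:290,300:500,::-1],None,fx=4,fy=4));P=pts("scene",d)
p,R,s=pose();print(p,s["wrist_force"])
for v in range(218,236,2):
    print(v,[(blk(P[v,u])*1e3).round().astype(int).tolist() for u in range(378,390,3)])
E
```

```text
time: 2.9
eef_pos: [0.5232, 0.1274, 0.0177]
eef_rot: [-0.0, 0.646, 0.764, -0.001]
wrist_force: [0.5, -0.2, 0.3]
width: 0.0856
[0.52360828 0.12748295 0.01806748] [-0.12724945 -0.1208761   0.22842974]
218 [[-3, 303, 3], [35, 294, 54], [60, 290, 88], [58, 298, 84]]
220 [[29, 290, 40], [36, 294, 48], [61, 290, 83], [60, 298, 79]]
222 [[32, 290, 35], [39, 294, 45], [38, 302, 40], [44, 307, 48]]
224 [[15, 298, 2], [42, 294, 40], [18, 313, 3], [20, 320, 3]]
226 [[20, 297, 1], [22, 304, 2], [24, 311, 2], [24, 319, 1]]
228 [[24, 296, -2], [28, 302, 2], [28, 310, 0], [31, 317, 1]]
230 [[33, 293, 3], [32, 301, 0], [35, 308, 1], [35, 316, -1]]
232 [[39, 291, 3], [39, 299, 1], [42, 306, 3], [43, 313, 3]]
234 [[43, 290, 0], [46, 297, 4], [47, 304, 2], [47, 312, 0]]
```

View pics/s4.png

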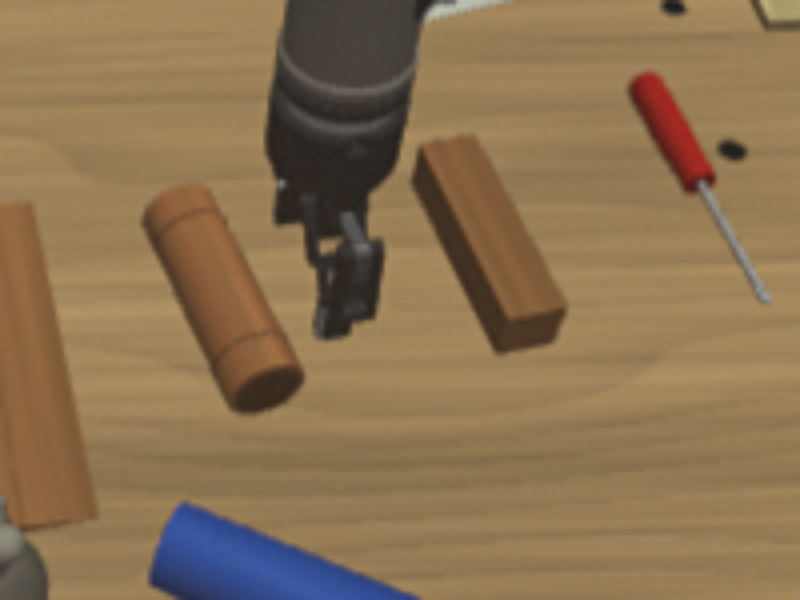

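```bash
python3 -m pendant '1 0 0 4 0 0 0;1 0 0 8 0 0 0;1 0 0 8 0 0 0'; python3 -m pendant '1 0 0 3 0 0 0;1 0 0 6 0 0 0;1 0 0 6 0 0 0'; python3 - <<'E'
from h import *
q,d=capture("scene");P=pts("scene",d)
for v in range(220,236,2):
    print(v,[(blk(P[v,u])*1e3).round().astype(int).tolist() for u in range(376,387,2)])
E
```

```text
time: 3.25
eef_pos: [0.5231, 0.1275, 0.0097]
eef_rot: [-0.0, 0.646, 0.764, -0.001]
wrist_force: [0.2, -0.9, -0.2]
width: 0.0857
time: 3.55
eef_pos: [0.5233, 0.1276, 0.0039]
eef_rot: [-0.0, 0.646, 0.764, -0.0]
wrist_force: [-0.2, 0.3, 0.1]
width: 0.0856
220 [[3, 296, 4], [28, 290, 39], [36, 292, 48], [54, 289, 73], [59, 291, 79], [56, 297, 74]]
222 [[9, 295, 4], [31, 290, 35], [36, 293, 41], [55, 289, 67], [60, 292, 72], [59, 297, 71]]
224 [[14, 294, 2], [35, 289, 31], [36, 294, 33], [56, 289, 60], [59, 293, 63], [41, 307, 36]]
226 [[19, 292, 1], [34, 290, 22], [39, 293, 28], [41, 297, 30], [41, 303, 27], [43, 307, 30]]
228 [[27, 289, 4], [25, 296, -1], [28, 299, 3], [28, 305, 1], [30, 309, 2], [29, 315, -1]]
230 [[33, 288, 4], [34, 293, 4], [33, 298, 2], [35, 303, 3], [36, 307, 4], [36, 313, 2]]
232 [[37, 287, 2], [38, 292, 1], [41, 296, 4], [40, 301, 2], [40, 307, 0], [41, 311, 0]]
234 [[42, 285, 1], [43, 290, 0], [44, 295, 0], [46, 299, 2], [515, 70, 744], [48, 309, 2]]
```

```bash
python3 -m pendant '1 0 0 4 0 0 0;1 0 0 7 0 0 0;1 0 0 7 0 0 0'; python3 -m pendant '1 -5 0 0 0 0 0;1 -10 0 0 0 0 0;1 -15 0 0 0 0 0;1 -20 0 0 0 0 0;1 -25 0 0 0 0 0;1 -30 0 0 0 0 0;1 -35 0 0 0 0 0;1 -40 0 0 0 0 0;1 -45 0 0 0 0 0;1 -50 0 0 0 0 0;1 -55 0 0 0 0 0;1 -60 0 0 0 0 0'; python3 - <<'E'
from h import *
goto([-.013,.2,0])
q,d=capture("top");cv2.imwrite("pics/t5.png",cv2.resize(q[110:260,220:420,::-1],None,fx=4,fy=4))
q,d=capture("scene");cv2.imwrite("pics/s5.png",cv2.resize(q[140:290,220:420,::-1],None,fx=4,fy=4))
E
```

```text
time: 3.9
eef_pos: [0.5232, 0.1275, -0.0032]
eef_rot: [-0.0, 0.646, 0.764, -0.0]
wrist_force: [-0.6, -0.4, -0.1]
width: 0.0856
time: 5.1
eef_pos: [0.5338, 0.068, -0.0026]
eef_rot: [-0.0, 0.646, 0.764, 0.0]
wrist_force: [0.6, 0.3, -0.5]
width: 0.0851
block pos mm [-12.8 240.4  -2.6] yaw 0.167 tool z [ 0.  0. -1.] F [ 0.6  0.3 -0.5] t 5.1
shift mm [-40.4  -0.2  -2.6] turn z -0.001
```

View pics/s5.png

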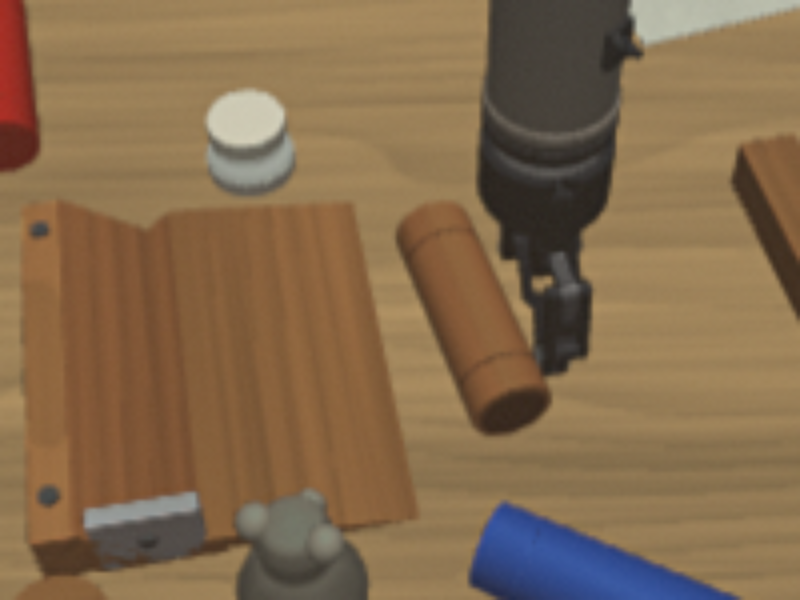

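View pics/t5.png

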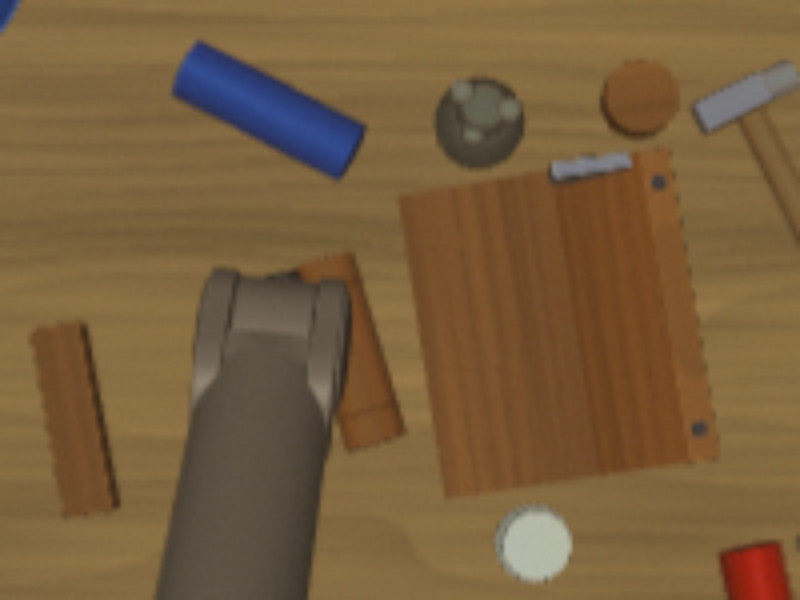

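```bash
python3 -m pendant '1 -4 0 0 0 0 0;1 -8 0 0 0 0 0;1 -12 0 0 0 0 0;1 -16 0 0 0 0 0;1 -20 0 0 0 0 0;1 -24 0 0 0 0 0;1 -28 0 0 0 0 0'; python3 - <<'E'
from h import *
goto([-.013,.2,0])
q,d=capture("scene");cv2.imwrite("pics/s6.png",cv2.resize(q[140:290,220:420,::-1],None,fx=4,fy=4))
q,d=capture("wrist");cv2.imwrite("pics/w6.png",q[:,:,::-1])
q,d=capture("top");cv2.imwrite("pics/t6.png",cv2.resize(q[110:260,220:420,::-1],None,fx=4,fy=4))
E
```

```text
time: 5.9
eef_pos: [0.5384, 0.0404, -0.0026]
eef_rot: [0.0, 0.646, 0.764, -0.0]
wrist_force: [0.3, 0.6, 1.0]
width: 0.0851
block pos mm [-12.8 212.4  -2.6] yaw 0.167 tool z [ 0. -0. -1.] F [0.3 0.6 1. ] t 5.9
shift mm [-12.4  -0.2  -2.6] turn z -0.001
```

View pics/s6.png

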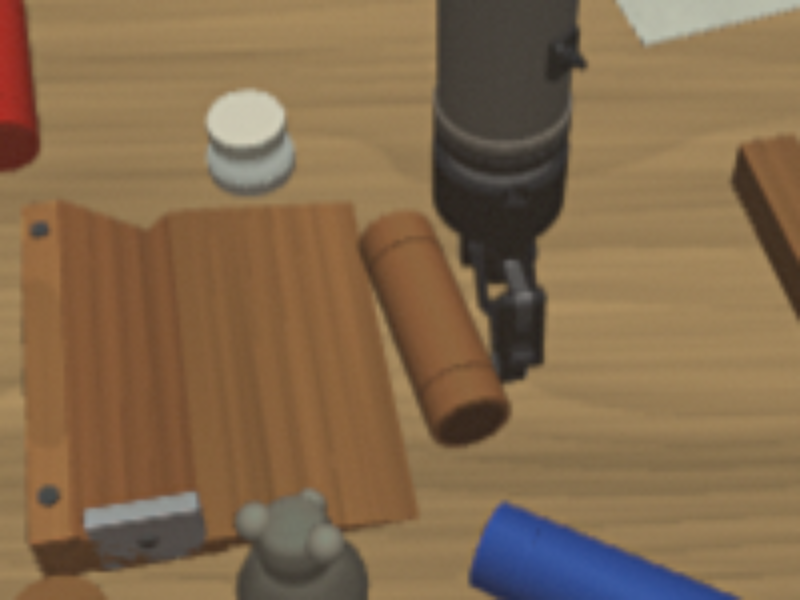

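View pics/t6.png

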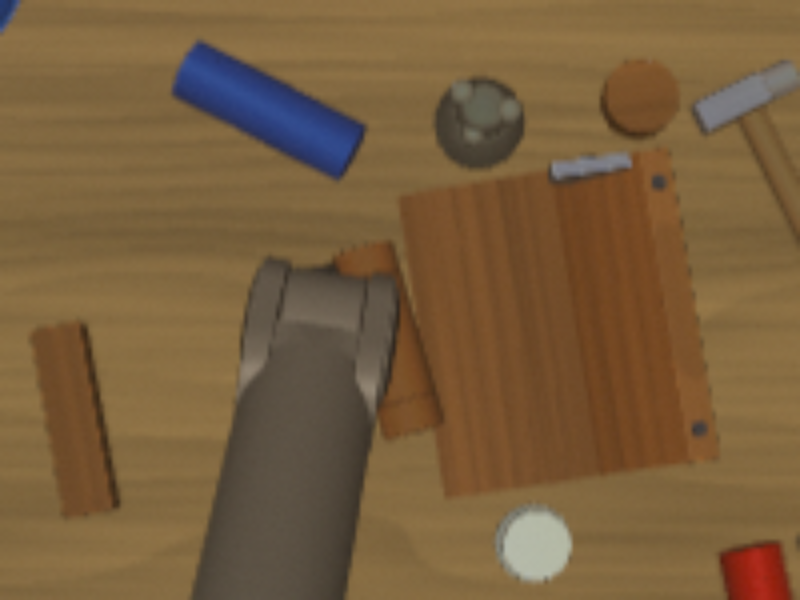

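View pics/w6.png

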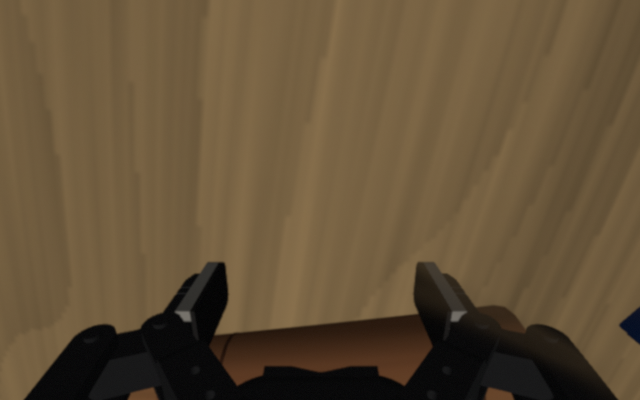

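```bash
python3 - <<'E'
from h import *
f=lambda c,o:(np.array(c,float)+.5)/4-.5+o
for C in ([(335,247),(391,240),(387,437),(441,422)],[(300,270),(352,254),(349,449),(404,432)]):
    print([(blk(i)*1e3).round(1).tolist() for i in onplane("top",f(C,(220,110)),.025)])
E
```

```text
[[76.3, 196.1, 25.0], [74.8, 151.5, 25.0], [-78.3, 179.1, 25.0], [-73.4, 135.4, 25.0]]
[[62.6, 226.3, 25.0], [68.7, 183.7, 25.0], [-82.9, 210.1, 25.0], [-76.5, 165.3, 25.0]]
```

The blank rolls, but it is still yawed about 6° relative to the block and has drifted +x. I'll square it up first by straddling it with the open fingers and turning it with a couple, without gripping it.

```bash
python3 -m pendant '1 3 0 0 0 0 0;1 6 0 0 0 0 0;1 6 0 -45 0 0 0;1 6 0 -90 0 0 0;1 6 0 -135 0 0 0;1 6 0 -180 0 0 0;1 6 0 -180 0 0 0;1 6 0 -180 0 0 0'; python3 - <<'E'
from h import *
goto([-.0,.165,.12])
p,R,s=pose();q,d=capture("wrist");cv2.imwrite("pics/w7.png",q[:,:,::-1]);np.savez("pics/w7.npz",p=p,R=R)
E
```

```text
time: 6.85
eef_pos: [0.538, 0.0475, 0.1786]
eef_rot: [0.001, 0.645, 0.764, 0.001]
wrist_force: [0.3, -0.4, -0.8]
width: 0.085
block pos mm [-12.1 219.4 178.6] yaw 0.168 tool z [ 0.003  0.001 -1.   ] F [ 0.3 -0.4 -0.8] t 6.85
shift mm [-54.4  11.9  58.6] turn z 0.0
```

View pics/w7.png

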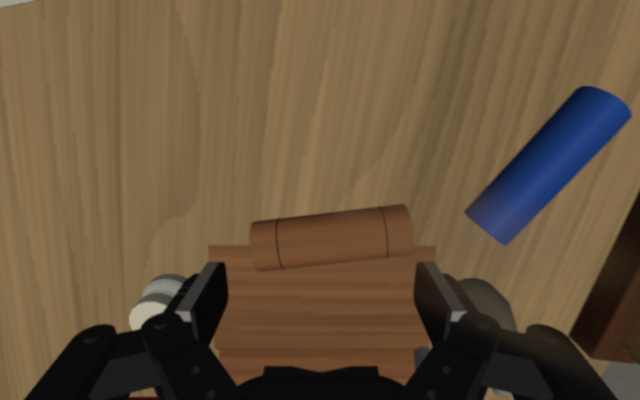

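```bash
python3 - <<'E'
from h import *
z=np.load("pics/w7.npz");p,R=z["p"],z["R"]
# silhouettes: rear (upper) edge and front edge rings, mid of ends
for uv in([(252,246),(411,232)],[(252,222),(408,206)],[(256,269),(413,255)],[(331,239)]):
    print([(blk(i)*1e3).round(1).tolist() for i in wplane(uv,.025,p,R)])
print([(blk(i)*1e3).round(1).tolist() for i in wplane([(209,246),(436,246)],0,p,R)])
E
```

```text
[[-79.9, 152.6, 25.0], [76.3, 167.6, 25.0]]
[[-78.2, 178.3, 25.0], [71.0, 194.6, 25.0]]
[[-77.6, 126.7, 25.0], [80.6, 142.4, 25.0]]
[[-1.8, 160.2, 25.0]]
[[-132.1, 140.0, 0.0], [112.6, 139.7, 0.0]]
```

```bash
python3 -m pendant '1 -58 10 0 0 0 -1.31;1 -58 10 0 0 0 -1.31;1 -58 10 0 0 0 -1.31;1 -58 10 0 0 0 -1.31;1 -58 10 0 0 0 -1.31;1 -58 10 0 0 0 -1.31;1 -58 10 0 0 0 -1.31;1 -58 10 0 0 0 -1.31;1 -58 10 0 0 0 -1.31;1 -58 10 0 0 0 -1.31;1 -58 10 0 0 0 -1.31'; python3 - <<'E'
from h import *
goto([-.002,.161,.0])
p,R,s=pose();q,d=capture("wrist");cv2.imwrite("pics/w8.png",q[:,:,::-1]);np.savez("pics/w8.npz",p=p,R=R)
E
```

```text
time: 8.0
eef_pos: [0.5558, -0.0086, 0.1757]
eef_rot: [-0.002, 0.048, 0.999, -0.0]
wrist_force: [-0.9, -0.2, 0.3]
width: 0.0857
block pos mm [ -3.9 161.1 175.7] yaw 1.475 tool z [-0.004  0.    -1.   ] F [-0.9 -0.2  0.3] t 8.0
shift mm [ -2.5   0.4 175.6] turn z 1.307
```

View pics/w8.png

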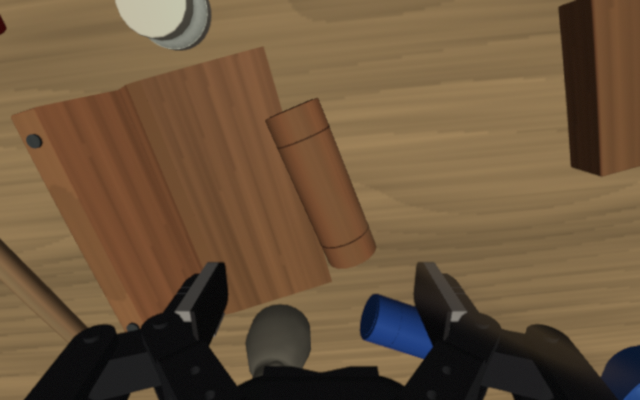

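```bash
python3 -m pendant '1 -2 0 45 0 0 0;1 -2 0 90 0 0 0;1 -2 0 125 0 0 0;1 -2 0 125 0 0 0;1 -2 0 125 0 0 0'; python3 - <<'E'
from h import *
goto([-.002,.161,.0])
q,d=capture("wrist");cv2.imwrite("pics/w9.png",q[:,:,::-1])
q,d=capture("scene");cv2.imwrite("pics/s9.png",cv2.resize(q[140:290,220:420,::-1],None,fx=4,fy=4))
E
```

```text
time: 8.55
eef_pos: [0.5588, -0.0089, 0.0524]
eef_rot: [-0.0, 0.047, 0.999, -0.0]
wrist_force: [1.0, -0.4, 0.3]
width: 0.0857
block pos mm [ -1.  160.3  52.4] yaw 1.476 tool z [-0.001 -0.    -1.   ] F [ 1.  -0.4  0.3] t 8.55
shift mm [ 1.1  0.4 52.4] turn z 1.308
```

View pics/w9.png

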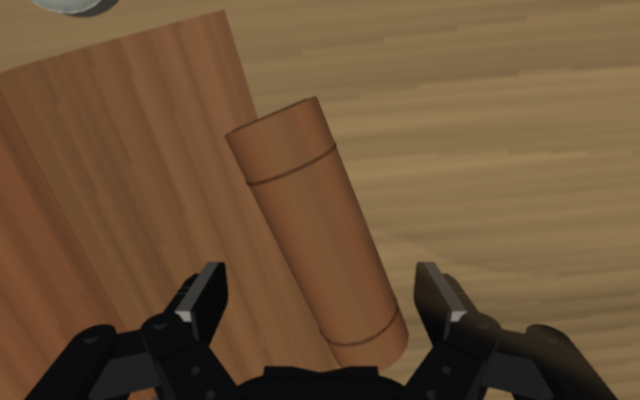

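View pics/s9.png

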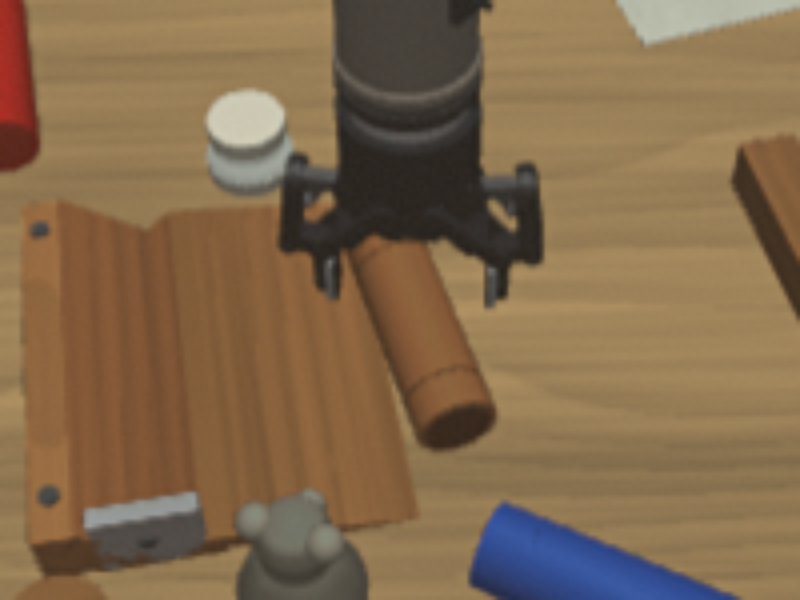

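```bash
python3 -m pendant '1 0 0 25 0 0 0;1 0 0 50 0 0 0;1 0 0 50 0 0 0;1 0 0 50 0 0 0.1;1 0 0 50 0 0 0.2;1 0 0 50 0 0 0.3;1 0 0 50 0 0 0.35;1 0 0 50 0 0 0.4;1 0 0 50 0 0 0.45;1 0 0 50 0 0 0.45'; python3 - <<'E'
from h import *
goto([-.002,.161,.0])
p,R,s=pose()
q,d=capture("wrist");cv2.imwrite("pics/w10.png",q[:,:,::-1])
q,d=capture("scene");cv2.imwrite("pics/s10.png",cv2.resize(q[140:290,220:420,::-1],None,fx=4,fy=4))
E
```

```text
time: 9.65
eef_pos: [0.5611, -0.0088, 0.0052]
eef_rot: [0.002, 0.268, 0.963, 0.001]
wrist_force: [0.2, 0.8, 0.0]
width: 0.0852
block pos mm [  1.3 160.1   5.2] yaw 1.027 tool z [ 0.005  0.    -1.   ] F [0.2 0.8 0. ] t 9.65
shift mm [ 3.1 -1.4  5.1] turn z 0.859
```

View pics/w10.png

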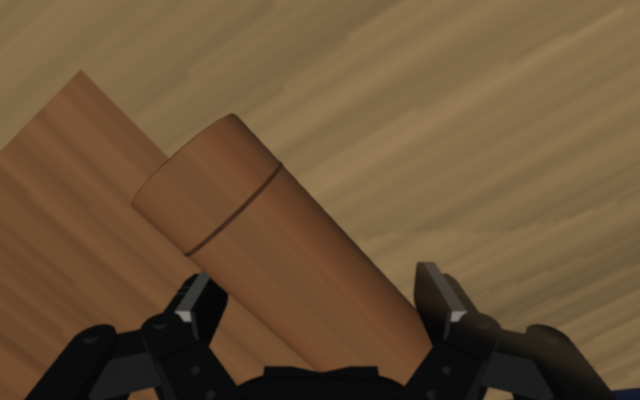

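View pics/s10.png

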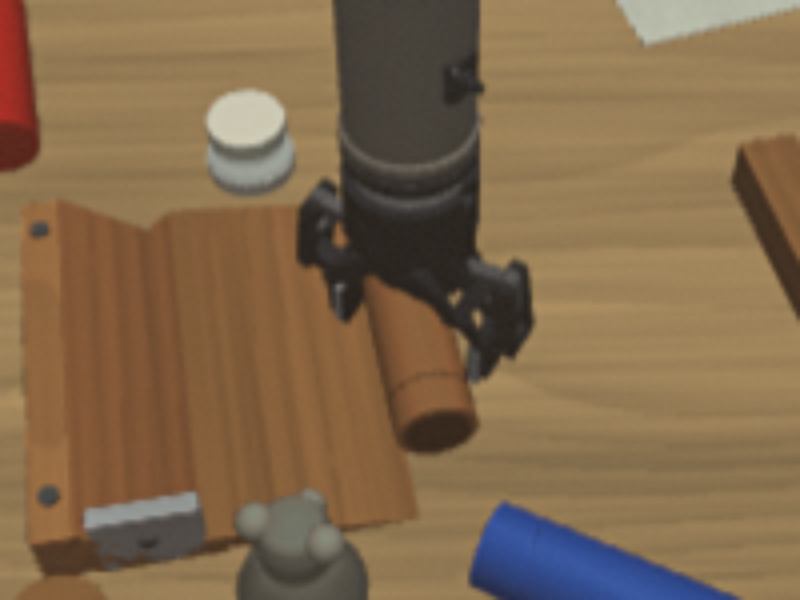

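```bash
python3 -m pendant '1 0 0 0 0 0 -0.1;1 0 0 0 0 0 -0.2;1 0 0 0 0 0 -0.3;1 0 0 -45 0 0 -0.3;1 0 0 -90 0 0 -0.3;1 0 0 -135 0 0 -0.3;1 0 0 -170 0 0 -0.3;1 0 0 -170 0 0 -0.3'; python3 - <<'E'
from h import *
goto([-.002,.225,.18])
p,R,s=pose();q,d=capture("wrist");cv2.imwrite("pics/w11.png",q[:,:,::-1]);np.savez("pics/w11.npz",p=p,R=R)
E
```

```text
time: 10.55
eef_pos: [0.5635, -0.0095, 0.1799]
eef_rot: [0.007, 0.121, 0.993, 0.001]
wrist_force: [0.7, 0.1, 0.9]
width: 0.0853
block pos mm [  3.6 159.  179.9] yaw 1.327 tool z [ 0.015  0.001 -1.   ] F [0.7 0.1 0.9] t 10.55
shift mm [31.5 58.3 -0.4] turn z 1.159
```

View pics/w11.png

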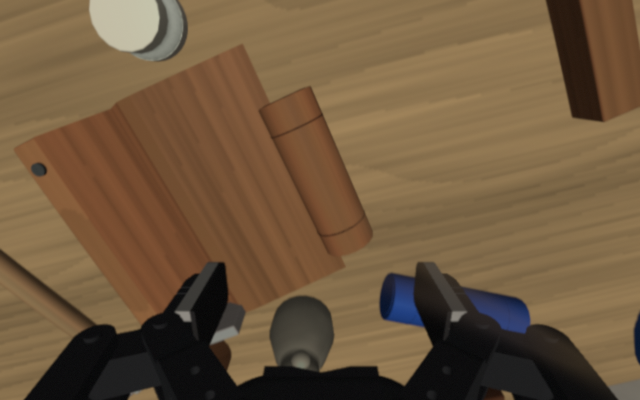

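```bash
python3 - <<'E'
from h import *
z=np.load("pics/w11.npz");p,R=z["p"],z["R"]
print([(blk(i)*1e3).round(1).tolist() for i in wplane([(262,110),(312,88),(328,250),(372,238)],.025,p,R)])
print([(blk(i)*1e3).round(1).tolist() for i in wplane([(243,46),(344,266)],0,p,R)])
E
python3 -m pendant '1 31 58 0 0 0 1.16;1 31 58 0 0 0 1.16;1 31 58 0 0 0 1.16;1 31 58 0 0 0 1.16;1 31 58 0 0 0 1.16;1 31 58 0 0 0 1.16;1 31 58 0 0 0 1.16;1 31 58 0 0 0 1.16;1 31 58 0 0 0 1.16;1 31 58 0 0 0 1.16;'; python3 - <<'E'
from h import *
goto([-.002,.225,-.003])
p,R,s=pose();q,d=capture("wrist");cv2.imwrite("pics/w12.png",q[:,:,::-1]);np.savez("pics/w12.npz",p=p,R=R)
E
```

```text
[[-74.8, 136.4, 25.0], [-74.0, 183.5, 25.0], [72.9, 135.5, 25.0], [78.1, 180.6, 25.0]]
[[-131.2, 141.2, 0.0], [110.8, 139.3, 0.0]]
time: 11.6
eef_pos: [0.5421, 0.0548, 0.1716]
eef_rot: [-0.001, 0.645, 0.765, -0.001]
wrist_force: [-1.0, 0.4, 0.3]
width: 0.0854
block pos mm [ -6.8 225.9 171.6] yaw 0.17 tool z [-0.002 -0.    -1.   ] F [-1.   0.4  0.3] t 11.6
shift mm [ -0.9   5.1 174.5] turn z 0.002
```

View pics/w12.png

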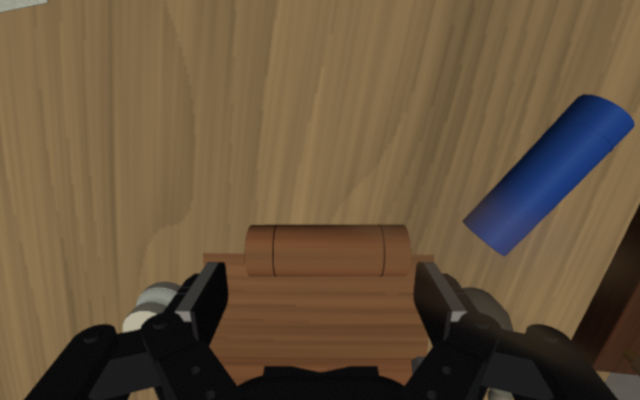

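```bash
python3 -m pendant '1 0 4 45 0 0 0;1 0 4 90 0 0 0;1 0 4 135 0 0 0;1 0 4 165 0 0 0;1 0 4 174 0 0 0;1 0 4 174 0 0 0;1 0 4 174 0 0 0'; python3 -m pendant '1 -8 0 0 0 0 0;1 -16 0 0 0 0 0;1 -22 0 0 0 0 0;1 -27 0 0 0 0 0;1 -32 0 0 0 0 0;1 -37 0 0 0 0 0;1 -42 0 0 0 0 0;1 -48 0 0 0 0 0;1 -54 0 -1 0 0 0;1 -60 0 -2 0 0 0;1 -66 0 -3 0 0 0;1 -72 0 -4 0 0 0';python3 - <<'E'
from h import *
goto([-.002,.154,.001])
q,d=capture("scene");cv2.imwrite("pics/s13.png",cv2.resize(q[140:290,220:420,::-1],None,fx=4,fy=4))
q,d=capture("top");cv2.imwrite("pics/t13.png",cv2.resize(q[110:260,220:420,::-1],None,fx=4,fy=4))
E
```

```text
time: 12.35
eef_pos: [0.5484, 0.0554, -0.0]
eef_rot: [0.001, 0.646, 0.764, 0.001]
wrist_force: [1.3, -0.3, 0.2]
width: 0.0852
time: 13.55
eef_pos: [0.5589, -0.0159, 0.0026]
eef_rot: [0.0, 0.646, 0.764, 0.0]
wrist_force: [-1.2, 2.6, 1.4]
width: 0.0854
block pos mm [ -2.1 153.4   2.6] yaw 0.167 tool z [ 0.  0. -1.] F [-1.2  2.6  1.4] t 13.55
shift mm [0.6 0.1 1.6] turn z -0.001
```

View pics/s13.png

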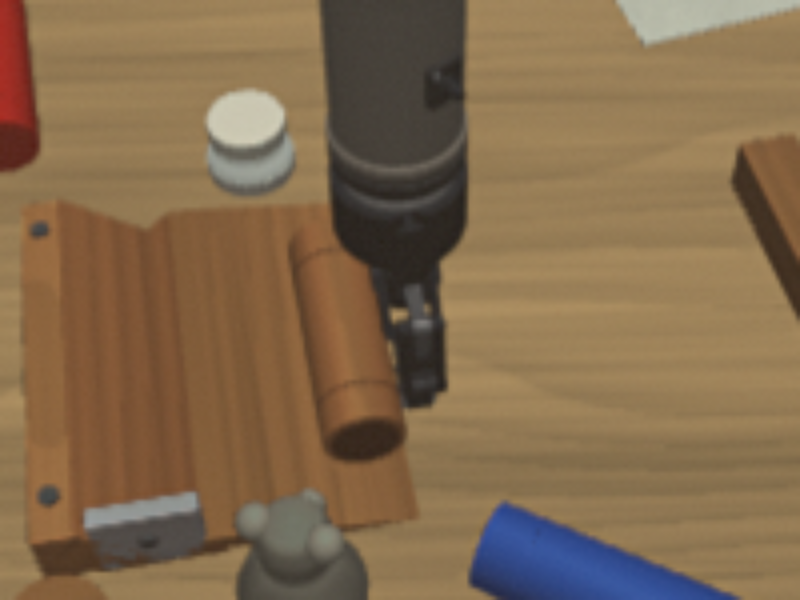

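View pics/t13.png

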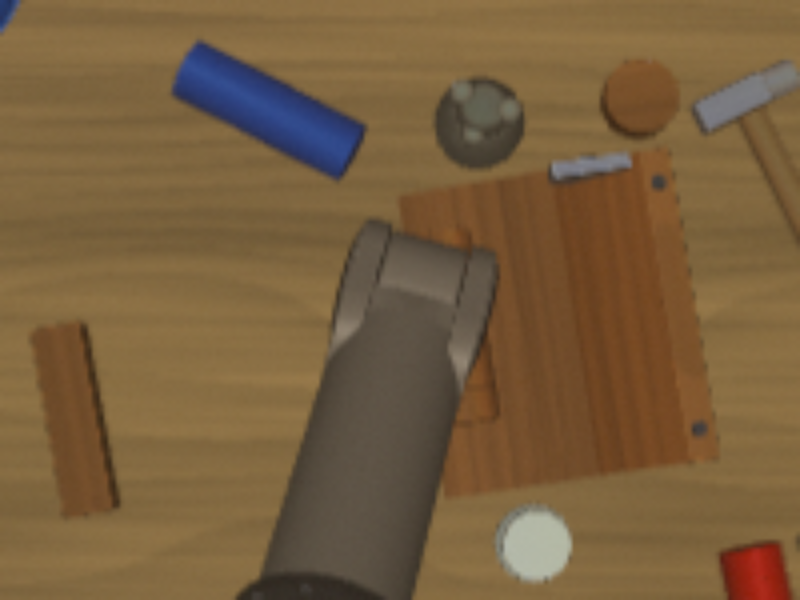

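```bash
python3 -m pendant '1 -6 0 -1 0 0 0;1 -12 0 -2 0 0 0;1 -18 0 -3 0 0 0;1 -24 0 -4 0 0 0;1 -30 0 -5 0 0 0;1 -36 0 -6 0 0 0;1 -42 0 -7 0 0 0;1 -48 0 -8 0 0 0;1 -54 0 -9 0 0 0;1 -60 0 -10 0 0 0'; python3 - <<'E'
from h import *
goto([-.002,.05,.02])
q,d=capture("scene");cv2.imwrite("pics/s14.png",cv2.resize(q[140:290,220:420,::-1],None,fx=4,fy=4))
E
```

```text
time: 14.65
eef_pos: [0.5688, -0.0751, 0.0125]
eef_rot: [-0.0, 0.646, 0.764, 0.0]
wrist_force: [0.8, 2.0, 0.2]
width: 0.0852
block pos mm [-2.3 93.3 12.5] yaw 0.167 tool z [ 0.  0. -1.] F [0.8 2.  0.2] t 14.65
shift mm [-43.3   0.3  -7.5] turn z -0.001
```

View pics/s14.png

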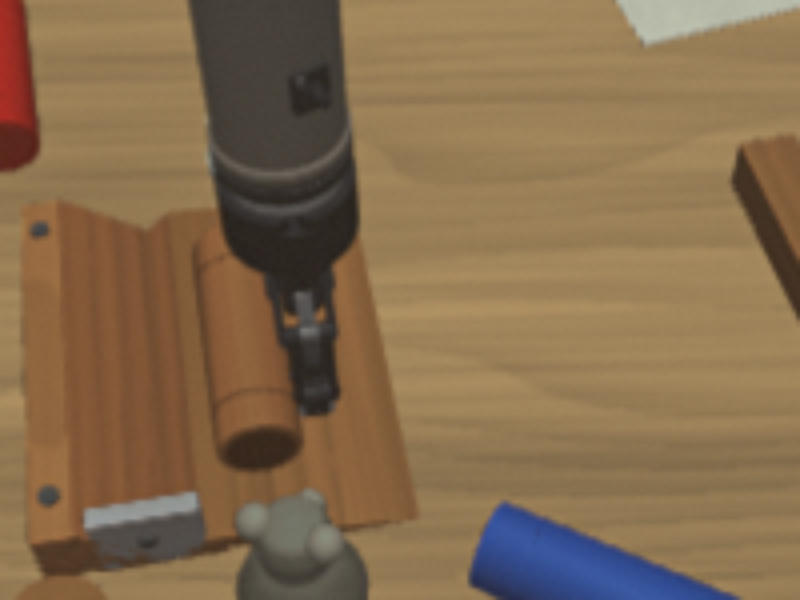

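```bash
python3 -m pendant '1 -6 0 -1 0 0 0;1 -12 0 -2 0 0 0;1 -18 0 -3 0 0 0;1 -24 0 -4 0 0 0;1 -29 0 -5 0 0 0;1 -33 0 -5 0 0 0;1 -37 0 -5 0 0 0;1 -41 0 -5 0 0 0;1 -45 0 -5 0 0 0;1 -48 0 -5 0 0 0;1 -48 0 -5 0 0 0'; python3 - <<'E'
from h import *
goto([-.002,.05,.02])
q,d=capture("scene");cv2.imwrite("pics/s15.png",cv2.resize(q[140:290,220:420,::-1],None,fx=4,fy=4))
E
```

```text
time: 15.8
eef_pos: [0.5767, -0.1228, 0.0174]
eef_rot: [0.0, 0.646, 0.763, -0.0]
wrist_force: [0.8, -0.2, -0.4]
width: 0.0853
block pos mm [-2.4 45.  17.4] yaw 0.166 tool z [ 0.    -0.001 -1.   ] F [ 0.8 -0.2 -0.4] t 15.8
shift mm [ 5.   0.4 -2.6] turn z -0.002
```

View pics/s15.png

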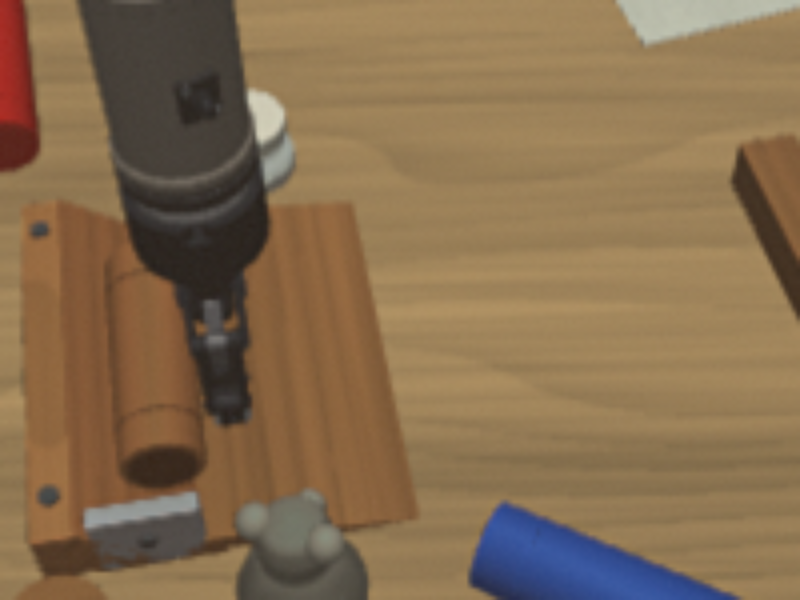

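```bash
python3 -m pendant '1 6 0 0 0 0 0;1 10 0 -20 0 0 0;1 10 0 -70 0 0 0;1 10 0 -120 0 0 0;0 -45 -55 -150 0 0 0;0 -45 -105 -150 0 0 0;0 -45 -113 -150 0 0 0;0 -45 -113 -150 0 0 0;0 -45 -113 -150 0 0 0'; python3 - <<'E'
from h import *
goto([-.115,.0,.022])
p,R,s=pose();print(s["width"]);q,d=capture("wrist");cv2.imwrite("pics/w16.png",q[:,:,::-1]);np.savez("pics/w16.npz",p=p,R=R)
M=camera_params("wrist")["tool_from_camera"];K=camera_params("wrist")
q,d=capture("top");cv2.imwrite("pics/t16.png",cv2.resize(q[110:260,220:420,::-1],None,fx=4,fy=4))
E
```

```text
time: 16.75
eef_pos: [0.4727, -0.1845, 0.1678]
eef_rot: [0.0, 0.646, 0.763, 0.001]
wrist_force: [1.3, 0.4, -0.6]
width: 0.0122
block pos mm [-115.2    1.6  167.8] yaw 0.167 tool z [ 0.002  0.001 -1.   ] F [ 1.3  0.4 -0.6] t 16.75
shift mm [ -1.7  -0.  145.8] turn z -0.001
0.01220491200645119
```

View pics/w16.png

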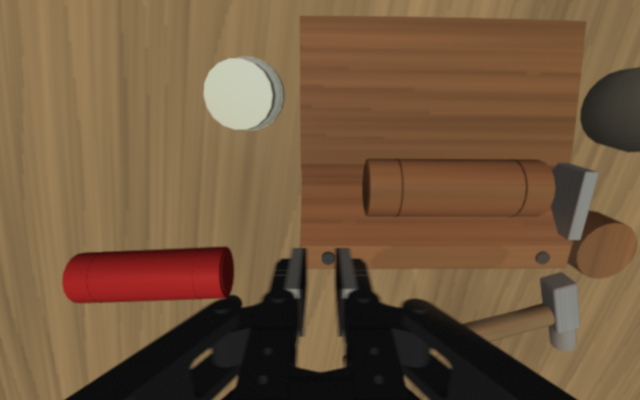

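View pics/t16.png

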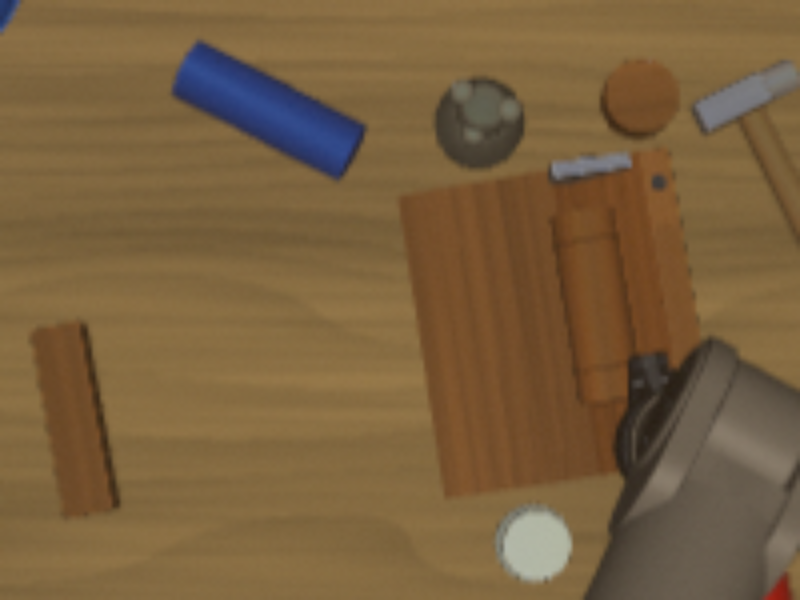

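```bash
python3 - <<'E'
from h import *
z=np.load("pics/w16.npz");p,R=z["p"],z["R"]
print([(blk(i)*1e3).round(1).tolist() for i in wplane([(363,188),(400,160),(400,216),(554,190)],.036,p,R)])
E
python3 -m pendant '0 -1 0 45 0 0 0;0 -1 0 90 0 0 0;0 -1 0 110 0 0 0;0 -1 0 110 0 0 0;0 -1 0 110 0 0 0'
python3 - <<'E'
from h import *
goto([-.115,.0,.022])
p,R,s=pose();print(s["width"]);q,d=capture("wrist");cv2.imwrite("pics/w17.png",q[:,:,::-1])
q,d=capture("scene");cv2.imwrite("pics/s17.png",cv2.resize(q[140:290,220:420,::-1],None,fx=4,fy=4))
E
```

```text
[[-78.9, 1.1, 36.0], [-48.8, 25.6, 36.0], [-44.9, -24.9, 36.0], [89.7, -0.9, 36.0]]
time: 17.35
eef_pos: [0.474, -0.1855, 0.0574]
eef_rot: [0.0, 0.645, 0.764, -0.0]
wrist_force: [-0.2, -0.4, 0.7]
width: -0.0002
block pos mm [-114.1    0.4   57.4] yaw 0.169 tool z [-0. -0. -1.] F [-0.2 -0.4  0.7] t 17.35
shift mm [-0.4 -0.9 35.4] turn z 0.001
-0.00018800589781014937
```

View pics/w17.png

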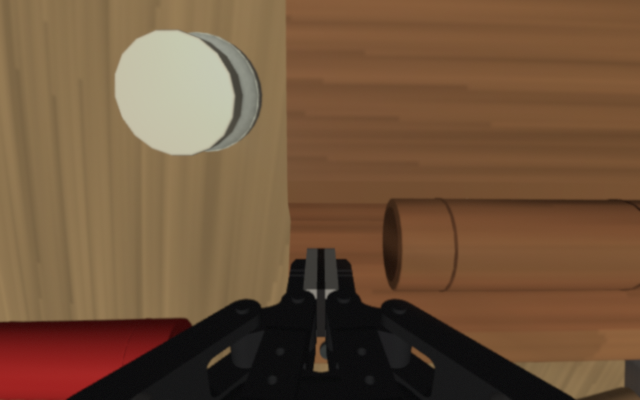

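View pics/s17.png

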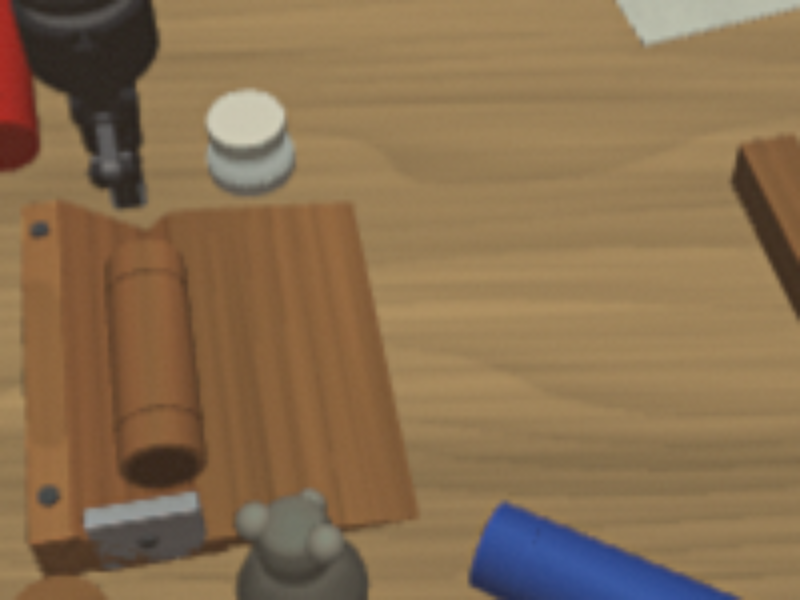

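```bash
python3 -m pendant '0 0 0 18 0 0 0;0 0 0 33 0 0 0;0 0 0 33 0 0 0'; python3 -m pendant '0 0 4 0 0 0 0;0 0 8 0 0 0 0;0 0 12 0 0 0 0;0 0 16 0 0 0 0;0 0 20 0 0 0 0;0 0 24 0 0 0 0;0 0 28 0 0 0 0;0 0 32 0 0 0 0;0 0 36 0 0 0 0;0 0 39 0 0 0 0;0 0 42 0 0 0 0'; python3 - <<'E'
from h import *
goto([-.062,.0,.024])
p,R,s=pose();q,d=capture("wrist");cv2.imwrite("pics/w18.png",q[:,:,::-1])
q,d=capture("scene");cv2.imwrite("pics/s18.png",cv2.resize(q[140:290,220:420,::-1],None,fx=4,fy=4))
E
```

```text
time: 17.75
eef_pos: [0.4729, -0.1858, 0.0244]
eef_rot: [-0.0, 0.645, 0.764, 0.0]
wrist_force: [-0.9, -0.0, 0.3]
width: 0.0001
time: 18.85
eef_pos: [0.5145, -0.1794, 0.0244]
eef_rot: [0.0, 0.646, 0.764, -0.0]
wrist_force: [-3.3, -1.3, 3.6]
width: -0.0002
block pos mm [-73.2  -0.3  24.4] yaw 0.167 tool z [-0. -0. -1.] F [-3.3 -1.3  3.6] t 18.85
shift mm [ 0.3 11.2  0.4] turn z -0.001
```

View pics/w18.png

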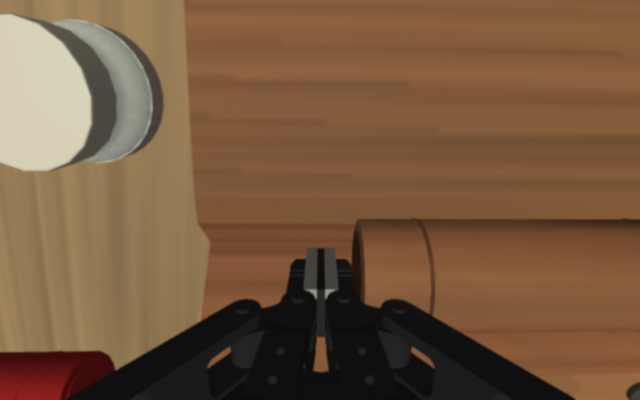

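View pics/s18.png

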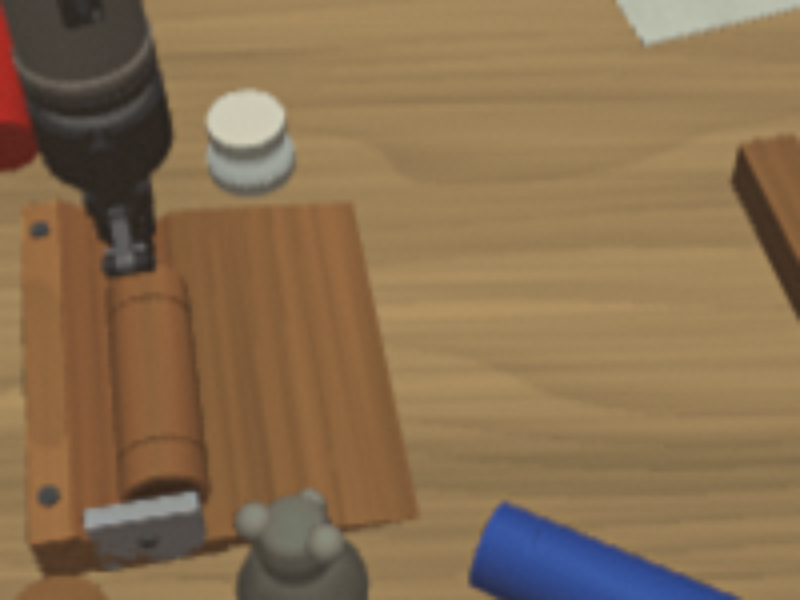

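Pushing works with a force of about 3.5 N. The remaining distance is about 8–10 mm, so I'll go slowly and check the force.

```bash
python3 -m pendant '0 0 2 0 0 0 0;0 0 4 0 0 0 0;0 0 6 0 0 0 0;0 0 6 0 0 0 0'; python3 -m pendant '0 0 1 0 0 0 0;0 0 2 0 0 0 0;0 0 2 0 0 0 0';python3 - <<'E'
from h import *
goto([-.062,.0,.024])
E
```

```text
time: 19.35
eef_pos: [0.5207, -0.1781, 0.0244]
eef_rot: [0.0, 0.646, 0.764, 0.0]
wrist_force: [-2.7, -0.8, 2.1]
width: 0.0
time: 19.65
eef_pos: [0.5223, -0.1778, 0.0244]
eef_rot: [0.0, 0.646, 0.764, 0.0]
wrist_force: [-2.0, -0.5, 4.0]
width: 0.0001
block pos mm [-65.2  -0.1  24.4] yaw 0.167 tool z [ 0.  0. -1.] F [-2.  -0.5  4. ] t 19.65
shift mm [0.1 3.2 0.4] turn z -0.001
```

```bash
python3 -m pendant '0 0 1 0 0 0 0;0 0 1 0 0 0 0'; python3 -m pendant '0 0 1 0 0 0 0;0 0 1 0 0 0 0';  python3 - <<'E'
from h import *
q,d=capture("scene");cv2.imwrite("pics/s19.png",cv2.resize(q[200:290,220:300,::-1],None,fx=6,fy=6))
E
```

```text
time: 19.85
eef_pos: [0.5228, -0.1778, 0.0244]
eef_rot: [-0.0, 0.646, 0.764, -0.0]
wrist_force: [-3.8, -0.3, 3.6]
width: 0.0001
time: 20.05
eef_pos: [0.5229, -0.1777, 0.0243]
eef_rot: [-0.001, 0.646, 0.763, -0.001]
wrist_force: [-6.2, -1.3, 5.5]
width: 0.0001
```

View pics/s19.png

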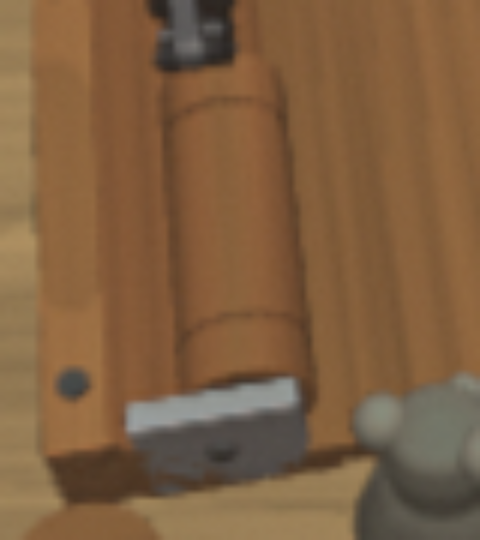

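```bash
python3 -m pendant '0 0 1.5 0 0 0 0;0 0 1.5 0 0 0 0;0 0 1.5 0 0 0 0'; python3 -m pendant '0 0 -2 0 0 0 0;0 0 -6 0 0 0 0;0 0 -14 0 0 0 0;0 0 -20 0 0 0 0;0 0 -20 -40 0 0 0;0 0 -20 -85 0 0 0;0 0 -20 -130 0 0 0;0 0 -20 -150 0 0 0;0 0 -20 -150 0 0 0;0 0 -20 -150 0 0 0'; python3 - <<'E'
from h import *
p,R,s=pose();q,d=capture("wrist");cv2.imwrite("pics/w20.png",q[:,:,::-1]);np.savez("pics/w20.npz",p=p,R=R)
q,d=capture("scene");cv2.imwrite("pics/s20.png",cv2.resize(q[140:290,220:420,::-1],None,fx=4,fy=4))
q,d=capture("top");cv2.imwrite("pics/t20.png",cv2.resize(q[110:260,220:420,::-1],None,fx=4,fy=4))
E
```

```text
time: 20.4
eef_pos: [0.5229, -0.1777, 0.0242]
eef_rot: [-0.002, 0.646, 0.763, -0.001]
wrist_force: [-8.2, -1.2, 7.7]
width: -0.0
time: 21.4
eef_pos: [0.5058, -0.1803, 0.1742]
eef_rot: [0.0, 0.646, 0.764, 0.0]
wrist_force: [0.2, -0.0, -0.8]
width: -0.0001
```

View pics/w20.png

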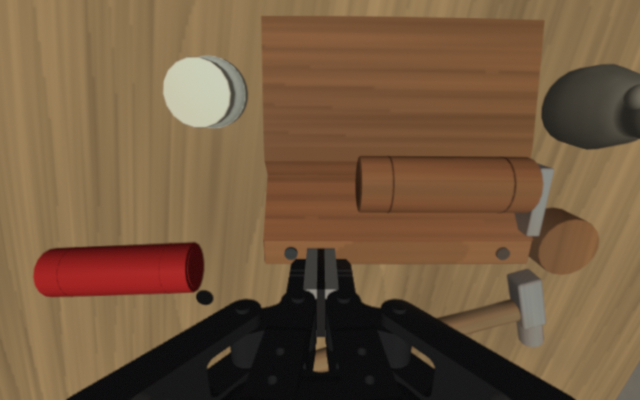

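View pics/s20.png

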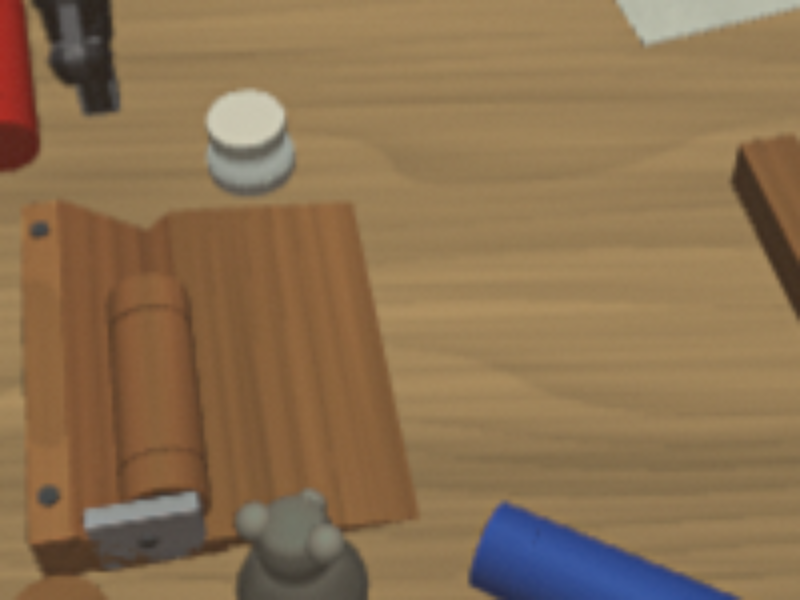

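View pics/t20.png

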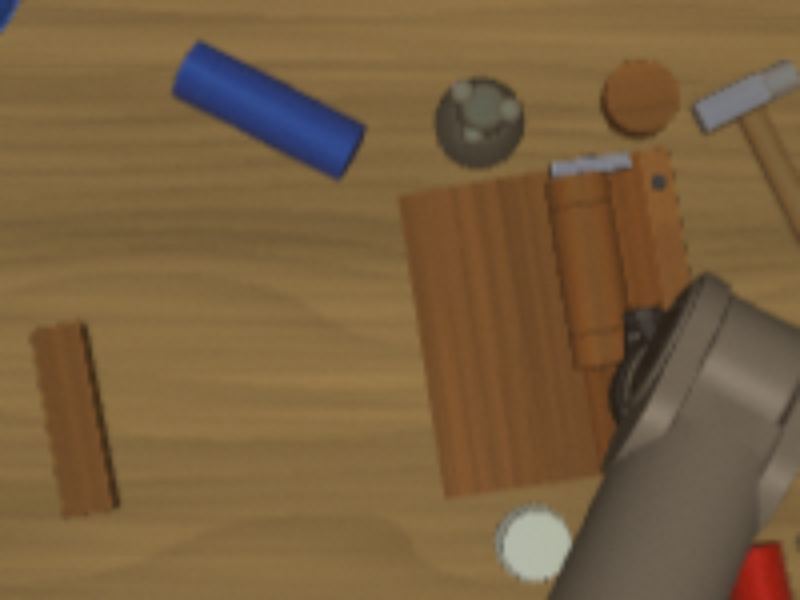

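```bash
python3 - <<'E'
from h import *
z=np.load("pics/w20.npz");p,R=z["p"],z["R"]
print([(blk(i)*1e3).round(1).tolist() for i in wplane([(357,184),(400,156),(400,212)],.036,p,R)])
q,d=capture("top");P=pts("top",d);Q=P[150:205,355:380].reshape(-1,3)
B=np.array([blk(i) for i in Q])*1e3;m=(abs(B[:,1])<8)&(B[:,2]>52)&(B[:,2]<75);print("top z",np.median(B[m,2]),"x range",np.percentile(B[m,0],[1,99]))
E
```

```text
[[-50.3, 1.5, 36.0], [-14.3, 26.4, 36.0], [-10.4, -24.9, 36.0]]
top z 59.03920315184807 x range [-46.82984862 107.71467654]
```

The blank's -x end is at block x = -50 mm (expected -50), and its axis is at y ≈ 0. Its top is at about 60 mm (expected 61). I'm handing in the job.

```bash
python3 -c "
from workcell import finish_job,state
print(finish_job())"
```

```text
the job is handed in; nothing more can be done
None
```

The blank is lying in the V-block's groove with its end against the steel stop, and I have handed the job in. The hand was clear of everything, and the clock stood at about 22 s of the 58 s allowed.

**What I did**
1. I rolled the blank along the bench with the side of the open fingers. It stayed about 6° off square to the block.
2. I squared it by turning it between the open fingers, without gripping or lifting it.
3. I rolled it up the ramp and into the groove, with forces around 3 N.
4. I pushed it about 28 mm along the groove with the closed fingertips until it met the stop.

**Last checks**
- **Against the stop:** the hand stopped moving against the stop while the force rose to about 8 N along the groove (11 N in all). Afterwards the blank's -x end measured at block x = -50.3 mm; -50 was expected.
- **Seated in the groove:** its axis is at y ≈ 1 mm, and the depth image puts its top at 59 mm; 61 was expected.
- **Other objects:** the figure, jar, offcut, mallet, square blank and look-alikes appear unmoved in the pictures. The screwdriver was outside the last crops, but nothing went near it.

**Disagreement with the description:** the cameras showed the open fingertips about 14 mm behind the reported TCP, while the text implied 12 mm ahead of it. I set the heights from the cameras and contact forces instead.

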